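Fit a ceramic insulator cartridge through the spring flap of a fence box

TASK

Take the cream ceramic insulator cartridge out of its timber stand and fit it upright into the grey fence box: push it down through the spring flap in the top of the box, into the socket below, and press it gently but fully home against the stiff contact until that goes down no further. Then withdraw so that the flap swings shut over it. Handle the ceramic and the box gently, and leave the switch, the bolt, the drip emitter and the gate latch alone.

Things in the scene. Friction and masses are not known exactly. Their poses are not given: they have to be found in the camera images.
- cartridge_center (a point): Centre of the cream ceramic insulator cartridge: smooth cylinder 22 mm across, 135 mm long, z along it, steel end caps, 60 to 110 g. It starts standing loosely in the stand's 20 mm deep hole, underside 10 mm and top 145 mm above the ledge. Keep this way up: the lower rim is bevelled 3 mm. Breaks if pressed or wedged with over 35 N.
- stand: Fixed timber block 60 x 60 x 30 mm with the round hole the cartridge stands in; origin at the centre of its underside.
- box: Fixed grey plastic fence box, 110 mm (its x) by 90 mm (its y) by 205 mm high, closed but for the flap port in its flat top; its +x wall is clear. Origin: centre of its underside; z up. It may not be pressed with over 35 N.
- socket (a point): Centre of the round mouth of the socket inside the box, on the box's vertical centre line, 66 mm below the box top. The socket is an upright tube 24 mm in diameter with a 4 mm bevel at the mouth, running down to 55 mm above the ledge; the stiff contact (joint seat) is below it. Pressed by the flap, a cartridge let go leans a little to the box's -x and can wedge in the mouth if pushed down fast; it slides at about 10 mm/s.
- port (a point): Point on the box's top surface, 205 mm above the ledge, straight above the socket. The port is an opening from -20 to +24 mm along the box's x and -24 to +24 mm along its y about this point: closed fingertips (under 40 mm) fit through it, fingers held around the cartridge do not. Axes as the box.
- flap (a joint): Spring-hinged metal flap in the port, rad: 0 shut, level with the box top, to 1.45 swung down into the box. Hinge along the box's y, 22 mm to +x of port; 42 mm long, free edge at -x. It gives to 1 to 4 N, then rubs on the cartridge with 1 to 2 N, which may or may not hold up a cartridge let go half-way. Shuts by itself once the cartridge's top is over 42 mm below the box top and the port is empty.
- seat (a joint): How far (m) the contact under the socket is pushed down: 0 at the start, 0.012 home on its rigid stop. A 22 mm brass disc that slides stiffly (about 8 N) and stays where pushed; the cartridge's weight does not move it. Its height differs each time and is not measured: top 20 to 38 mm above the ledge at the start, so the home cartridge's top is 44 to 62 mm below the box top. Feel for the stop.
- switch (a joint): Small toggle switch on a separate grey box 70 x 70 x 50 mm; 0 as it starts. Leave it as it is.
- bolt: Bystander: rusted axle bolt with square head and nut, 117 mm long, 22 mm high, lying on the ledge along its own x; origin under its shank.
- emitter: Bystander: blue plastic drip emitter, a disc 30 mm across with a barb, 34 mm high, standing; origin at the centre of its underside.
- latch: Bystander: galvanised gate latch, 35 x 100 mm and 20 mm high, lying flat; origin at the centre of its underside.
Not all that is in view belongs to the job. What is shaped like the box but yellow is not meant.

How it is judged:
By the outcome, as a careful person would: the job done as asked, in the order asked, and still so for the second after the job is handed in, with the robot touching nothing.
It also fails if it takes over 70 s, if anything falls off the work surface, if the arm or the gripper's body presses on something with over 40 N, if the wrist force passes 120 N, or if a joint passes its speed limit or range.

ROBOT

A 7-joint arm with a two-finger parallel gripper is mounted at the origin on the work surface. World frame = base frame: x ahead of the robot, y to its left, z up, the work surface at z = 0. Lengths are in m, angles in rad, forces in N, time in s.
With the tool pointing down it reaches from about 0.425 to 0.925 m from the base axis. Payload 6.8 kg.
Tool frame: the origin (TCP) lies on the centre line of the jaws, within the pads' length; the fingertips stand 11 mm ahead of it and the grasp point (between the pads) lies 8 mm behind it; z points along the fingers, y is the direction in which the jaws open and shut (so a half turn about z gives the same grasp; the last joint's range is limited). The gripper opens to 85 mm and grips with 20 to 120 N. Pads are 22 mm wide; open, the fingers measure 114 mm over their backs; the gripper's body (76 mm by 85 mm) begins 54 mm behind the grasp point. The pads swing forward as they close: fully open they stand 13 mm farther back than shut.
Start: joints at [1.238, 0.477, 0.022, 1.555, -0.011, 1.109, -0.083], TCP at [0.15, -0.658, 0.242] pointing down, gripper open.
Joint ranges: [-2.96, 2.96], [-0.34, 2.1], [-1.41, 1.46], [0.24, 2.44], [-1.37, 4.51], [0.17, 1.92], [-2.96, 2.96]. Speed limits (rad/s): [2.39, 2.39, 3.14, 3.14, 3.14, 3.14, 3.14].

INTERFACE

Orientations are given as a rotation vector (axis times angle).
In Python, from bench import r gives the robot as it stands.
- The arm moves only by the tool send_rows, never from a script. Its argument "deltas" is a list of rows, each a list of 7 numbers: the opening, from 0 (shut) to 1 (fully open), then the shift along the tool's x, y, z as a fraction of full scale, then the turn, a rotation vector about the tool's x, y, z as a fraction of full scale. In form: [[hand, x, y, z, ax, ay, az], ...]. A call has 1 to 20 rows; each row is the pose to reach, as a shift and turn from the pose commanded when the call began, along the tool's axes at that moment, turning the shorter way round; what a row does not reach only later rows make up. Full scale, the value 1, is 150 mm for a shift and 180 degrees for a turn. A row lasts 1/12 s, in which the tool goes at most 41.7 mm and 7.16 degrees, less where a joint would pass 70% of its speed; a pose out of reach is approached as far as the arm can. A call with a number of a shift or a turn outside -1 to 1 is refused whole. A call with a gripper value outside its range is refused whole. The fingers move at their own pace and stop on an object; "squeeze" is the grip in N (left out, the last holds). Time passes only in rows, so rows that repeat a pose let the fingers close. It gives the time, the measured TCP pose, the force and the opening at its end, in the units of the state.
- r.get_obs(): the state, without advancing time (a new reading comes with each control period).
- r.grab_frame(name): name is "side" or "top"; returns a dict with "pixels" (420x560x3 uint8, red, green, blue), "camera_matrix" (3x3 intrinsics, pixels), "rvec" (rotation vector, rad) and "tvec" (3), from world to camera coordinates, as OpenCV has them. Camera axes: x right, y down, z forward; pixel columns grow to the right and rows downward; lengths in m; the calibration is good to about 2 mm. A picture is of the moment at which its call begins. There is no depth.
- r.hand_in(): hands the job in, once; it reports no verdict.
The state is a dict: "clock": time; "joints": joint angles; "qvel": joint speeds; "tau": joint torques, N m; "tcp_pos": TCP position; "orientation": TCP orientation; "contact_force": force on the tool from outside, world axes, zero at the start; "moment": the same for the moment, N m; "grip_width": finger opening in m.
Only numpy, scipy, OpenCV 4.12 (cv2) and the standard library are available. Lean on these libraries where they do the work, as an engineer would, in place of code of your own. Each camera call takes 0.05 s, during which the arm holds its last target. There are 200 camera calls.

## Working session

There is one attempt and no reset: what is moved stays moved. The work goes in short steps, Python scripts to look and compute and a tool call to move; the robot and the scene stay as the last step left them, time stands still between calls to the robot, and variables do not carry over. Pictures are saved under pics/ and viewed, about 8 in all and at most 12, crops included, and the job is handed in when it is done.

Besides the shell and the picture viewer there is one more tool, called as name(argument=value, ...) on one line, values as JSON. send_rows: Moves the arm, as the interface text tells. Shift numbers are shares of 150 mm and turn numbers shares of 180 degrees, none past 1 either way. Its arguments: {"type":"object","properties":{"deltas":{"type":"array","items":{"type":"array","items":{"type":"number"}}},"squeeze":{"type":"number"}},"required":["deltas"]}

```bash
mkdir -p pics; cat > h.py <<'E'
import numpy as np, cv2, pickle
from bench import r
def snap(name,out):
    f=r.grab_frame(name); pickle.dump(f,open(f'pics/{name}.pkl','wb')); cv2.imwrite(f'pics/{out}.png',np.ascontiguousarray(f['pixels'][...,::-1])); return f
def load(name): return pickle.load(open(f'pics/{name}.pkl','rb'))
def P(f,X):
    return cv2.projectPoints(np.atleast_2d(np.float64(X)),np.float64(f['rvec']),np.float64(f['tvec']),np.float64(f['camera_matrix']),None)[0][:,0]
def atz(f,uv,z):
    R=cv2.Rodrigues(np.float64(f['rvec']))[0]; K=np.float64(f['camera_matrix']); t=np.float64(f['tvec']).ravel()
    d=R.T@np.linalg.inv(K)@np.array([uv[0],uv[1],1.]); c=-R.T@t
    return c+d*(z-c[2])/d[2]
def crop(f,u0,v0,u1,v1,k,out):
    cv2.imwrite(f'pics/{out}.png',cv2.resize(np.ascontiguousarray(f['pixels'][v0:v1,u0:u1,::-1]),None,fx=k,fy=k,interpolation=cv2.INTER_CUBIC))
E
python3 - <<'E'
from h import *
a=snap('top','t0');b=snap('side','s0')
for f in(a,b):
    R=cv2.Rodrigues(np.float64(f['rvec']))[0];print(-R.T@np.ravel(f['tvec']),R[2],f['camera_matrix'][0])
print(r.get_obs())
cv2.imwrite('pics/both.png',cv2.resize(np.vstack([a['pixels'],b['pixels']])[...,::-1],None,fx=.714,fy=.714,interpolation=cv2.INTER_AREA))
E
```

```text
[0.41053058 0.05802456 1.04749632] [ 0.19814463  0.00716315 -0.98014662] [467.90538045   0.         282.35739975]
[0.04558348 0.74993814 1.02987442] [ 0.43093015 -0.5654912  -0.70322039] [527.89927225   0.         281.82863732]
{'clock': 0.1, 'joints': array([ 1.23788503,  0.47773998,  0.02236777,  1.5563687 , -0.01149445,
        1.10929456, -0.08309159]), 'qvel': array([-3.68469535e-04, -2.32584705e-03, -1.56177341e-04, -4.17036053e-03,
        5.61289299e-05,  5.88789709e-04, -1.62989272e-03]), 'tau': array([ 4.51032261e-03, -5.97754598e+01,  1.61338136e+00, -2.81952006e+01,
        1.27304904e-02,  5.00726906e-03,  6.28831685e-05]), 'tcp_pos': array([ 0.15032877, -0.65750975,  0.24140149]), 'orientation': array([-3.12012540e+00, -3.52217667e-01,  5.13208891e-04]), 'contact_force': array([-0.39179966, -0.13018685, -0.57418582]), 'moment': array([ 0.03282685, -0.00854209, -0.00106809]), 'grip_width': 0.08500133321418656}
```

View pics/t0.png

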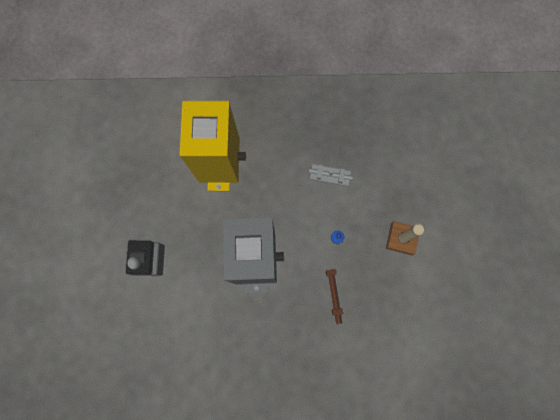

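View pics/s0.png

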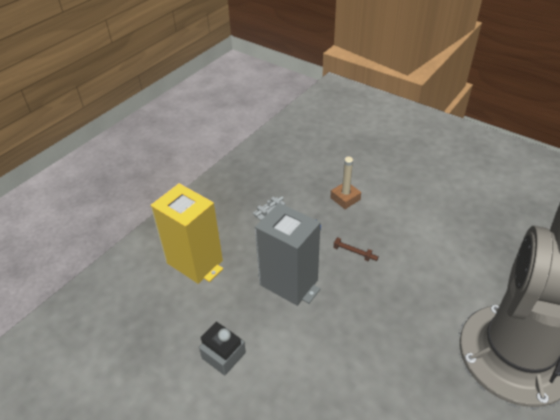

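Cylinder-like candidates are the cream cartridge in the brown stand, top (418,230), and the switch knob at (133,263). Box candidates are grey at (248,248) and the yellow decoy at (205,128). I choose the cream cartridge and the grey box. One close crop should confirm this.

```bash
python3 - <<'E'
from h import *
a=load('top')
A=cv2.resize(a['pixels'][205:305,210:300],None,fx=5,fy=5,interpolation=cv2.INTER_CUBIC)
B=cv2.resize(a['pixels'][210:265,375:435],None,fx=5,fy=5,interpolation=cv2.INTER_CUBIC)
C=np.zeros((500,750,3),np.uint8);C[:,:450]=A;C[:275,450:]=B
cv2.imwrite('pics/c0.png',C[...,::-1])
b=load('side')
E
```

```text
(no output)
```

View pics/c0.png

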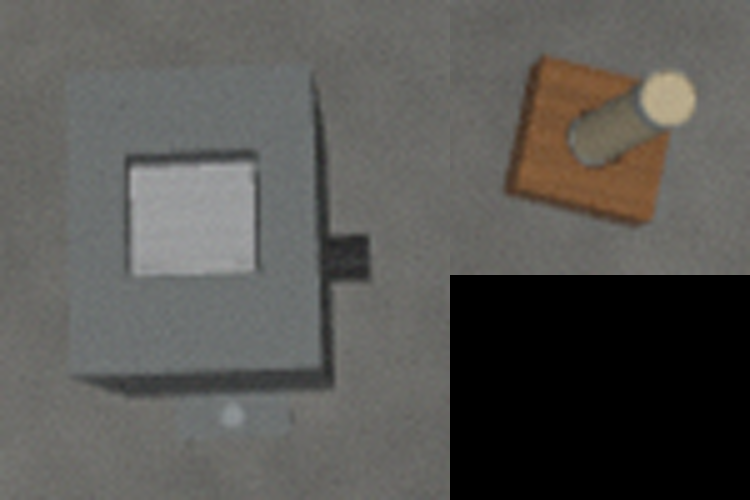

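The close crop confirms both choices: a cream disc on a slim cylinder standing in the brown stand, and a grey box with a metal flap. The flap's dark gap is at the image top, so I take box +x to point that way.

```bash
python3 - <<'E'
from h import *
a=load('top');b=load('side')
c=np.array([(69,68),(311,66),(322,372),(68,375)])/5+[210,205]-0.4
W=np.array([atz(a,p,.205) for p in c]);print(W.round(4),W.mean(0).round(4),[np.linalg.norm(W[i]-W[(i+1)%4]).round(4) for i in range(4)])
ax=(W[0]+W[1]-W[2]-W[3]);print('x ang',np.degrees(np.arctan2(ax[1],ax[0])))
# cartridge
t=atz(a,np.array((668-450,98))/5+[375,210]-.4,.145);print('cart top',t)
s=np.array([(541,55),(672,90),(650,225),(508,192)])
st=np.array([(545,60),(655,222)])
print('stand top pts',[atz(a,(np.array(p)-[450,0])/5+[375,210]-.4,.03).round(4) for p in [(547,57),(675,90),(652,213),(516,186)]])
print('cart at hole',atz(a,(np.array((593,144))-[450,0])/5+[375,210]-.4,.03))
# side check
print('side cart top',atz(b,(348,159.5),.145), 'proj',P(b,[t,W.mean(0)]))
print('box corners in side',P(b,W).round(1))
print('bolt',atz(a,(330,272),.01),atz(a,(339,322),.01),'emit',atz(a,(337,237),.03),'latch',atz(a,(330,175),.02),'switch',atz(a,(145,258),.05))
E
```

```text
[[0.562  0.1724 0.205 ]
 [0.5614 0.0838 0.205 ]
 [0.4506 0.0808 0.205 ]
 [0.4508 0.1715 0.205 ]] [0.5062 0.1271 0.205 ] [np.float64(0.0886), np.float64(0.1109), np.float64(0.0906), np.float64(0.1112)]
x ang 0.9941577748837443
cart top [ 0.54529052 -0.19880526  0.145     ]
stand top pts [array([ 0.5815, -0.1797,  0.03  ]), array([ 0.566 , -0.2348,  0.03  ]), array([ 0.5122, -0.221 ,  0.03  ]), array([ 0.5248, -0.1628,  0.03  ])]
cart at hole [ 0.54266996 -0.19744134  0.03      ]
side cart top [ 0.54518304 -0.19538391  0.145     ] proj [[348.64450423 158.78914275]
 [287.64695189 224.23271985]]
box corners in side [[254.1 226. ]
 [278.8 202.3]
 [321.3 222.1]
 [297.  248.5]]
bolt [ 0.47334433 -0.03717196  0.01      ] [ 0.36628261 -0.05293919  0.01      ] emit [ 0.54788638 -0.05318812  0.03      ] latch [ 0.691147   -0.04359265  0.02      ] switch [0.50611862 0.35998638 0.05      ]
```

send_rows(deltas=[[1,0.2,-0.15,0,0,0,0],[1,0.4,-0.3,0,0,0,0],[1,0.6,-0.45,0,0,0,0],[1,0.8,-0.6,0,0,0,0]], squeeze=28)

```text
clock: 0.43
tcp_pos: [0.248, -0.5419, 0.2418]
orientation: [-3.121, -0.351, 0.0]
contact_force: [0.7, 0.6, -0.6]
grip_width: 0.0854
```

send_rows(deltas=[[1,0.2,-0.15,0,0,0,0],[1,0.4,-0.3,0,0,0,0],[1,0.6,-0.45,0,0,0,0],[1,0.8,-0.6,0,0,0,0]])

```text
clock: 0.77
tcp_pos: [0.345, -0.4273, 0.2421]
orientation: [-3.121, -0.352, 0.001]
contact_force: [1.1, -0.0, -0.2]
grip_width: 0.0852
```

send_rows(deltas=[[1,0.2,-0.15,0,0,0,0],[1,0.4,-0.3,0,0,0,0],[1,0.6,-0.45,0,0,0,0],[1,0.8,-0.6,0,0,0,0]])

```text
clock: 1.1
tcp_pos: [0.4419, -0.3129, 0.2421]
orientation: [-3.122, -0.352, 0.001]
contact_force: [0.1, -0.9, 0.1]
grip_width: 0.0855
```

send_rows(deltas=[[1,0.2,-0.15,0,0,0,-0.039],[1,0.4,-0.3,0,0,0,-0.078],[1,0.6,-0.45,0,0,0,-0.117],[1,0.8,-0.6,0,0,0,-0.156],[1,0.8,-0.6,0,0,0,-0.195],[1,0.8,-0.6,0,0,0,-0.234],[1,0.8,-0.6,0,0,0,-0.273],[1,0.8,-0.6,0,0,0,-0.312],[1,0.8,-0.6,0,0,0,-0.351],[1,0.8,-0.6,0,0,0,-0.39],[1,0.8,-0.6,0,0,0,-0.434],[1,0.8,-0.6,0,0,0,-0.434],[1,0.8,-0.6,0,0,0,-0.434]])

```text
clock: 2.18
tcp_pos: [0.5379, -0.2002, 0.2419]
orientation: [-2.205, -2.237, 0.0]
contact_force: [-0.9, -0.6, 0.6]
grip_width: 0.0853
```

```bash
python3 - <<'E'
from h import *
a=snap('top','t1');b=snap('side','s1')
o=r.get_obs();print(o)
A=cv2.resize(a['pixels'][150:300,330:480],None,fx=2.6,fy=2.6,interpolation=cv2.INTER_CUBIC)
B=cv2.resize(b['pixels'][70:220,260:410],None,fx=2.6,fy=2.6,interpolation=cv2.INTER_CUBIC)
cv2.imwrite('pics/c1.png',np.hstack([A,B])[...,::-1])
E
```

```text
{'clock': 2.2833, 'joints': array([ 0.6262728 ,  0.35245073, -0.47583247,  1.77637731,  0.18254841,
        1.05678145,  0.09923621]), 'qvel': array([-0.00442714, -0.00211661,  0.00277819, -0.00115547, -0.00074496,
        0.00061508,  0.00978288]), 'tau': array([ 1.39391790e-01, -4.83111048e+01, -4.06727001e+00, -2.69008899e+01,
        1.52628764e-02,  4.65220859e-03,  3.03397025e-02]), 'tcp_pos': array([ 0.53798872, -0.20016287,  0.24211922]), 'orientation': array([-2.20559414e+00, -2.23672983e+00,  2.46071155e-04]), 'contact_force': array([ 0.75587262, -0.46273576,  0.61533774]), 'moment': array([-0.02325168, -0.02685909, -0.07653379]), 'grip_width': 0.08540413302008175}
```

View pics/c1.png

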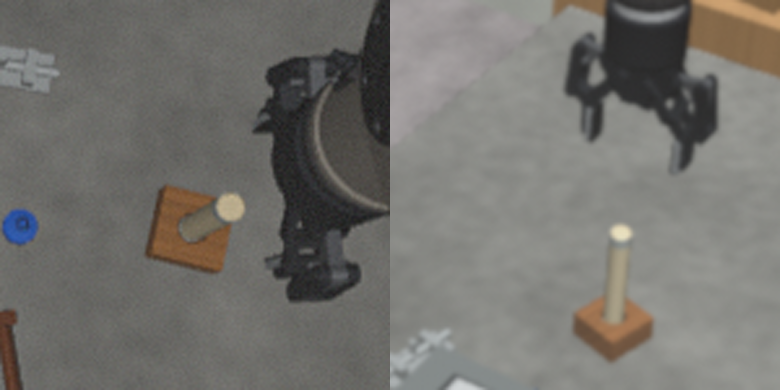

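Cartridge top is at (418.5,229.6), unchanged, and the open gripper is above it with the jaws along world x. I'll correct by about 7 mm and descend.

send_rows(deltas=[[1,0.01,0.047,0.2,0,0,0],[1,0.013,0.047,0.4,0,0,0],[1,0.013,0.047,0.55,0,0,0],[1,0.013,0.047,0.68,0,0,0],[1,0.013,0.047,0.78,0,0,0],[1,0.013,0.047,0.78,0,0,0],[0.5,0.013,0.047,0.78,0,0,0],[0.35,0.013,0.047,0.78,0,0,0],[0.3,0.013,0.047,0.78,0,0,0],[0.2,0.013,0.047,0.78,0,0,0],[0.1,0.013,0.047,0.78,0,0,0],[0.1,0.013,0.047,0.78,0,0,0],[0,0.013,0.047,0.78,0,0,0],[0,0.013,0.047,0.78,0,0,0],[0,0.013,0.047,0.78,0,0,0],[0,0.013,0.047,0.78,0,0,0]], squeeze=28)

```text
clock: 3.62
tcp_pos: [0.5458, -0.1983, 0.1262]
orientation: [2.201, 2.239, 0.001]
contact_force: [-1.2, 0.2, 5.5]
grip_width: 0.0209
```

```bash
python3 - <<'E'
from h import *
a=snap('top','t2');b=snap('side','s2')
A=cv2.resize(a['pixels'][150:300,330:480],None,fx=2.6,fy=2.6,interpolation=cv2.INTER_CUBIC)
B=cv2.resize(b['pixels'][100:220,290:410],None,fx=3.25,fy=3.25,interpolation=cv2.INTER_CUBIC)
cv2.imwrite('pics/c2.png',np.hstack([A,B])[...,::-1])
E
```

```text
(no output)
```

View pics/c2.png

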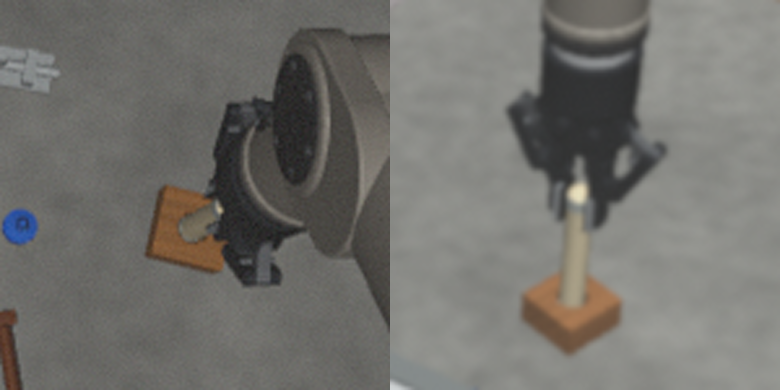

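Cartridge is between the pads and the grip width is 21 mm. Lifting straight up.

send_rows(deltas=[[0,0,0,-0.05,0,0,0],[0,0,0,-0.1,0,0,0],[0,0,0,-0.18,0,0,0],[0,0,0,-0.3,0,0,0],[0,0,0,-0.45,0,0,0],[0,0,0,-0.6,0,0,0],[0,0,0,-0.75,0,0,0],[0,0,0,-0.9,0,0,0]])

```text
clock: 4.38
tcp_pos: [0.545, -0.1978, 0.2625]
orientation: [2.201, 2.241, 0.001]
contact_force: [1.3, -0.9, -1.5]
grip_width: 0.021
```

send_rows(deltas=[[0,0,0,-0.15,0,0,0],[0,0,0,-0.3,0,0,0],[0,0,0,-0.42,0,0,0],[0,0,0,-0.5,0,0,0],[0,0,0,-0.57,0,0,0],[0,0,0,-0.57,0,0,0]])

```text
clock: 4.88
tcp_pos: [0.5459, -0.1981, 0.3482]
orientation: [2.2, 2.239, 0.002]
contact_force: [-0.6, 0.5, -0.3]
grip_width: 0.0209
```

```bash
python3 - <<'E'
from h import *
o=r.get_obs();p=o['tcp_pos'];print(p,o['orientation'],o['contact_force'],o['grip_width'])
b=snap('side','s3')
print(P(b,[p+[0,0,.02],p,p-[0,0,.04],p-[0,0,.116]]))
u,v=P(b,p-[0,0,.05])[0].astype(int);print(u-60,v-60)
crop(b,u-60,v-75,u+60,v+75,4,'c3')
E
```

```text
[ 0.5459047  -0.19805438  0.34819852] [2.19989951 2.23852017 0.00229266] [-0.55169888  0.49568023 -0.32269177] 0.02089407172467746
[[354.7094542   84.11619141]
 [354.06764185  91.59070544]
 [352.82702942 106.03881495]
 [350.61635238 131.78424757]]
292 49
```

View pics/c3.png

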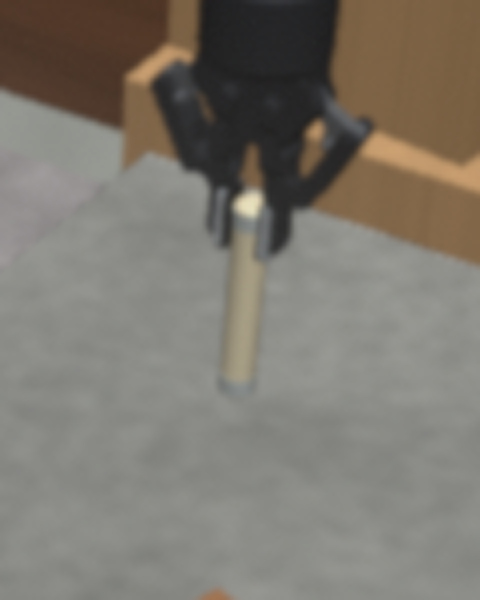

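Cartridge hangs upright and centred in the grip: top at (354.2,85.8), bottom at (351.5,130.3), both within about 1 px of prediction. Carrying it over the box.

send_rows(deltas=[[0,0.1,-0.01,0,0,0,0],[0,0.26,-0.027,0,0,0,0],[0,0.45,-0.046,0,0,0,0],[0,0.65,-0.067,0,0,0,0],[0,0.85,-0.089,0,0,0,0]])

```text
clock: 5.35
tcp_pos: [0.5283, -0.0687, 0.3443]
orientation: [-2.2, -2.239, 0.002]
contact_force: [1.2, 0.3, -0.8]
grip_width: 0.0212
```

send_rows(deltas=[[0,0.22,-0.023,0,0,0,0],[0,0.44,-0.046,0,0,0,0],[0,0.65,-0.067,0,0,0,0],[0,0.82,-0.085,0,0,0,0]])

```text
clock: 5.68
tcp_pos: [0.5129, 0.0555, 0.3446]
orientation: [-2.197, -2.242, 0.002]
contact_force: [-0.8, 0.3, -1.1]
grip_width: 0.0208
```

send_rows(deltas=[[0,0.15,-0.016,0,0,0,0],[0,0.28,-0.029,0,0,0,0],[0,0.38,-0.04,0,0,0,0],[0,0.45,-0.047,0,0,0,0],[0,0.5,-0.053,0,0,0,0],[0,0.5,-0.053,0,0,0,0],[0,0.5,-0.053,0,0,0,0],[0,0.5,-0.053,0,0,0,0]])

```text
clock: 6.35
tcp_pos: [0.5056, 0.1257, 0.3455]
orientation: [2.204, 2.239, -0.001]
contact_force: [-0.5, -0.6, -1.1]
grip_width: 0.0212
```

```bash
python3 - <<'E'
from h import *
o=r.get_obs();p=o['tcp_pos'];print(p,o['orientation'],o['contact_force'],o['grip_width'],o['clock'])
b=snap('side','s4');a=snap('top','t4')
for f in(a,b): print(P(f,[p+[0,0,.02],p-[0,0,.115],[.5062,.1271,.205]]).round(1))
B=cv2.resize(b['pixels'][110:260,230:350],None,fx=4,fy=4,interpolation=cv2.INTER_CUBIC)
A=cv2.resize(a['pixels'][180:300,200:275],None,fx=4,fy=4,interpolation=cv2.INTER_CUBIC)
C=np.zeros((600,780,3),np.uint8);C[:,:480]=B;C[:480,480:]=A;cv2.imwrite('pics/c4.png',C[...,::-1])
E
```

```text
[0.50562466 0.12565675 0.34548212] [ 2.20363937e+00  2.23894024e+00 -1.24005533e-03] [-0.46513237 -0.55607487 -1.08542784] 0.021176072421905334 6.35
[[240.1 236.4]
 [247.7 246.9]
 [248.1 248.2]]
[[287.1 166.9]
 [288.1 215.7]
 [287.6 224.2]]
```

View pics/c4.png

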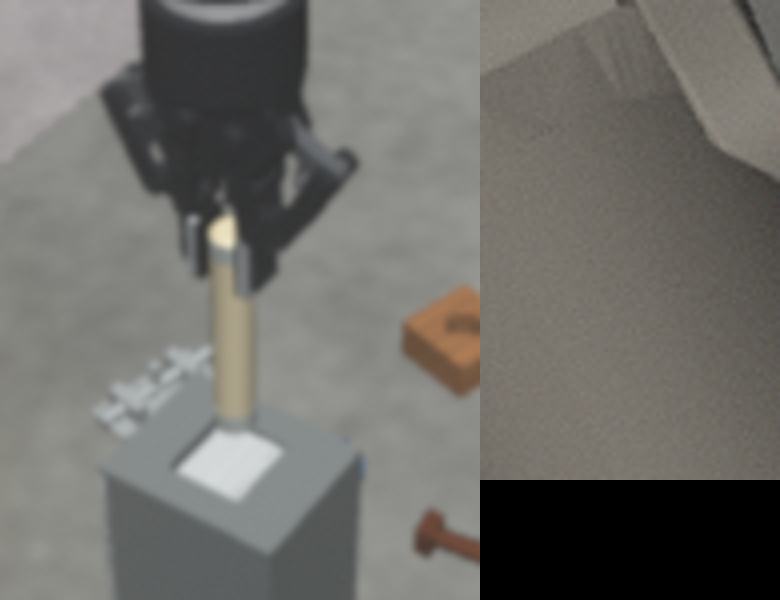

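```bash
python3 - <<'E'
from h import *
p=np.array([0.50562,0.12566,0.34548])
for n,p in (('side',p),):
    f=load(n);im=f['pixels'].astype(int)
    for v in range(164,218,3):
        row=im[v];m=(row[:,0]-row[:,2]>18)&(np.arange(560)>270)&(np.arange(560)<305)
        x=np.where(m)[0]; 
        w=np.clip(row[270:305,0]-row[270:305,2]-8,0,None)
        zz=np.linspace(.03,-.125,200);q=P(f,p+np.c_[0*zz,0*zz,zz]);up=np.interp(v,q[:,1],q[:,0])
        if len(x):print(v,x.min(),x.max(),(x.min()+x.max())/2,'cen',round((w*np.arange(270,305)).sum()/w.sum(),2),'pred',round(up,2))
E
```

```text
164 284 288 286.0 cen 286.0 pred 287.05
167 282 288 285.0 cen 285.11 pred 287.11
170 283 288 285.5 cen 285.4 pred 287.17
176 283 284 283.5 cen 284.26 pred 287.29
179 283 288 285.5 cen 285.35 pred 287.35
182 283 288 285.5 cen 285.39 pred 287.41
185 283 292 287.5 cen 287.45 pred 287.47
188 283 292 287.5 cen 287.81 pred 287.53
191 283 292 287.5 cen 287.86 pred 287.59
194 283 292 287.5 cen 287.91 pred 287.65
197 284 292 288.0 cen 287.99 pred 287.71
200 284 292 288.0 cen 287.98 pred 287.77
203 284 292 288.0 cen 288.13 pred 287.83
206 284 292 288.0 cen 288.09 pred 287.89
209 284 292 288.0 cen 288.09 pred 287.95
212 285 291 288.0 cen 288.11 pred 288.01
```

The cartridge midline matches the tool axis within 0.4 px, so there's no real tilt. Descending through the flap.

send_rows(deltas=[[0,0.009,0.004,0.06,0,0,0],[0,0.009,0.004,0.12,0,0,0],[0,0.009,0.004,0.15,0,0,0],[0,0.009,0.004,0.18,0,0,0],[0,0.009,0.004,0.21,0,0,0],[0,0.009,0.004,0.24,0,0,0],[0,0.009,0.004,0.27,0,0,0],[0,0.009,0.004,0.3,0,0,0],[0,0.009,0.004,0.33,0,0,0],[0,0.009,0.004,0.36,0,0,0],[0,0.009,0.004,0.4,0,0,0],[0,0.009,0.004,0.44,0,0,0],[0,0.009,0.004,0.48,0,0,0],[0,0.009,0.004,0.51,0,0,0],[0,0.009,0.004,0.53,0,0,0]])

```text
clock: 7.7
tcp_pos: [0.5057, 0.1281, 0.2654]
orientation: [-2.202, -2.24, 0.001]
contact_force: [-0.4, 0.3, 0.2]
grip_width: 0.0211
```

send_rows(deltas=[[0,0,0,0.01,0,0,0],[0,0,0,0.02,0,0,0],[0,0,0,0.03,0,0,0],[0,0,0,0.04,0,0,0],[0,0,0,0.05,0,0,0],[0,0,0,0.06,0,0,0],[0,0,0,0.07,0,0,0],[0,0,0,0.08,0,0,0],[0,0,0,0.09,0,0,0],[0,0,0,0.1,0,0,0],[0,0,0,0.11,0,0,0],[0,0,0,0.12,0,0,0]])

```text
clock: 8.7
tcp_pos: [0.506, 0.1282, 0.2482]
orientation: [2.202, 2.241, 0.0]
contact_force: [-0.7, -0.0, -0.9]
grip_width: 0.0211
```

send_rows(deltas=[[0,0,0,0.013,0,0,0],[0,0,0,0.026,0,0,0],[0,0,0,0.039,0,0,0],[0,0,0,0.052,0,0,0],[0,0,0,0.065,0,0,0],[0,0,0,0.078,0,0,0],[0,0,0,0.091,0,0,0],[0,0,0,0.104,0,0,0],[0,0,0,0.117,0,0,0],[0,0,0,0.13,0,0,0],[0,0,0,0.143,0,0,0],[0,0,0,0.156,0,0,0],[0,0,0,0.169,0,0,0],[0,0,0,0.18,0,0,0],[0,0,0,0.18,0,0,0],[0,0,0,0.18,0,0,0]])

```text
clock: 10.03
tcp_pos: [0.5057, 0.1281, 0.221]
orientation: [-2.202, -2.24, 0.001]
contact_force: [-2.1, 0.1, -1.6]
grip_width: 0.0208
```

```bash
python3 - <<'E'
from h import *
b=snap('side','s5')
print(r.get_obs()['contact_force'])
crop(b,215,130,355,270,4,'c5')
E
```

```text
[-1.7672213  -0.4689974  -1.58175864]
```

View pics/c5.png

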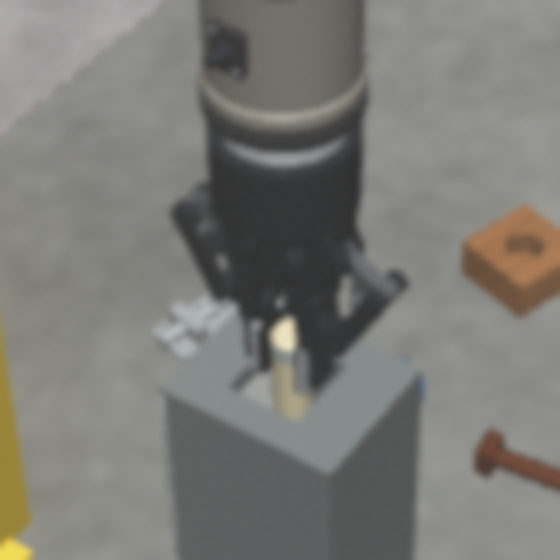

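The cartridge is through the flap and about 34 mm into the socket, with small forces. Releasing, waiting, then rising.

send_rows(deltas=[[0.3,0,0,0,0,0,0],[0.4,0,0,0,0,0,0],[0.5,0,0,0,0,0,0],[0.5,0,0,0,0,0,0],[0.5,0,0,0,0,0,0],[0.5,0,0,-0.05,0,0,0],[0.5,0,0,-0.15,0,0,0],[0.5,0,0,-0.28,0,0,0],[0.5,0,0,-0.4,0,0,0],[0.5,0,0,-0.45,0,0,0],[0,0,0,-0.45,0,0,0],[0,0,0,-0.45,0,0,0],[0,0,0,-0.45,0,0,0],[0,0,0,-0.45,0,0,0],[0,0,0,-0.45,0,0,0],[0,0,0,-0.45,0,0,0],[0,0,0,-0.45,0,0,0]])

```text
clock: 11.5
tcp_pos: [0.5059, 0.1282, 0.2884]
orientation: [-2.202, -2.24, 0.001]
contact_force: [0.4, -0.1, 1.4]
grip_width: -0.0001
```

```bash
python3 - <<'E'
from h import *
b=snap('side','s6')
print(r.get_obs()['contact_force'],P(b,[[.506,.128,.24],[.506,.128,.205]]))
crop(b,215,130,355,270,4,'c6')
E
```

```text
[ 0.0341195  -0.93823866  0.06161212] [[287.22522119 213.07741068]
 [287.47145353 224.51684929]]
```

View pics/c6.png

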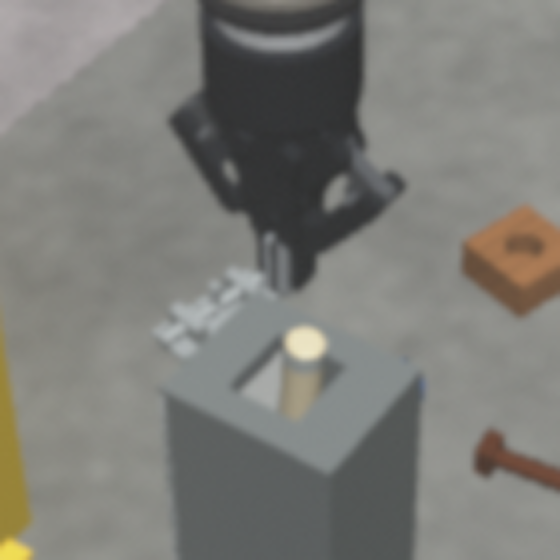

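send_rows(deltas=[[0,0,0,0,0,0,0.039],[0,0,0,0,0,0,0.078],[0,0,0,0,0,0,0.117],[0,0,0,0,0,0,0.156],[0,0,0,0,0,0,0.195],[0,0,0,0,0,0,0.234],[0,0,0,0,0,0,0.273],[0,0,0,0,0,0,0.312],[0,0,0,0,0,0,0.351],[0,0,0,0,0,0,0.39],[0,0,0,0,0,0,0.429],[0,0,0,0,0,0,0.468],[0,0,0,0,0,0,0.5],[0,0,0,0,0,0,0.5],[0,0,0,0,0,0,0.5]])

```text
clock: 12.8
tcp_pos: [0.506, 0.1283, 0.2888]
orientation: [3.141, 0.033, 0.0]
contact_force: [0.3, -0.7, -0.5]
grip_width: 0.0003
```

```bash
python3 - <<'E'
from h import *
from scipy.optimize import fsolve
b=snap('side','s7');o=r.get_obs();print(o['tcp_pos'],o['orientation'],o['joints'].round(2))
im=b['pixels'].astype(int)[200:224,278:304]
m=((im[...,0]-im[...,2])>12)
top=m&(im[...,0]>185);v,u=np.where(top);print('top blob',u.min()+278,u.max()+278,v.min()+200,v.max()+200,u.mean()+278,v.mean()+200,len(u))
uv=np.array([u.mean()+278,v.mean()+200])
print(fsolve(lambda q:P(b,[q[0],.128,q[1]])[0]-uv,[.506,.24]))
for z in (.23,.235,.24):print(z,atz(b,uv,z))
for v in range(218,236,3):
    row=b['pixels'][v].astype(int);d=row[:,0]-row[:,2];x=[i for i in range(278,304) if d[i]>12];print(v,x[0] if x else 0,x[-1] if x else 0,end=';')
crop(b,215,130,355,270,4,'c7')
E
```

```text
[0.50596692 0.12828489 0.28873324] [ 3.14134259e+00  3.28687966e-02 -1.55799868e-04] [ 0.03  0.22 -0.46  1.84  0.11  1.11 -2.02]
top blob 287 295 212 219 290.88709677419354 215.40322580645162 62
[0.49661696 0.23852632]
0.23 [0.50147659 0.12129898 0.23      ]
0.235 [0.49862681 0.12522859 0.235     ]
0.24 [0.49577703 0.1291582  0.24      ]
218 287 295;221 0 0;224 286 295;227 285 294;230 285 292;233 286 290;
```

View pics/c7.png

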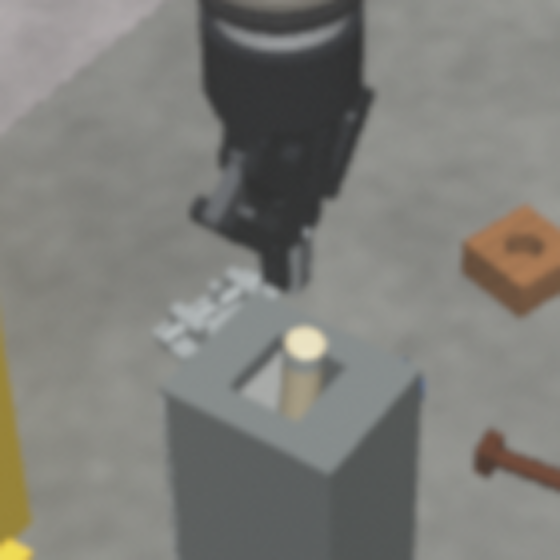

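The flap holds the cartridge up, its top at pixel (291,215.5), leaning about 9 mm towards box -x, still in the socket. The closed fingers now open along box y, which gives the most port clearance. I'll push down slowly.

send_rows(deltas=[[0,-0.02,0.006,0.06,0,0,0],[0,-0.04,0.006,0.12,0,0,0],[0,-0.04,0.006,0.17,0,0,0],[0,-0.04,0.006,0.21,0,0,0],[0,-0.04,0.006,0.235,0,0,0],[0,-0.04,0.006,0.24,0,0,0],[0,-0.04,0.006,0.245,0,0,0],[0,-0.04,0.006,0.25,0,0,0],[0,-0.04,0.006,0.255,0,0,0],[0,-0.04,0.006,0.26,0,0,0],[0,-0.04,0.006,0.265,0,0,0],[0,-0.04,0.006,0.27,0,0,0],[0,-0.04,0.006,0.275,0,0,0],[0,-0.04,0.006,0.28,0,0,0],[0,-0.04,0.006,0.285,0,0,0],[0,-0.04,0.006,0.29,0,0,0]], squeeze=40)

```text
clock: 14.18
tcp_pos: [0.5007, 0.1274, 0.2458]
orientation: [-3.141, -0.027, -0.002]
contact_force: [1.0, 0.6, 4.3]
grip_width: 0.0
```

send_rows(deltas=[[0,0,0,0.005,0,0,0],[0,0,0,0.01,0,0,0],[0,0,0,0.015,0,0,0],[0,0,0,0.02,0,0,0],[0,0,0,0.025,0,0,0],[0,0,0,0.03,0,0,0],[0,0,0,0.035,0,0,0],[0,0,0,0.04,0,0,0],[0,0,0,0.045,0,0,0],[0,0,0,0.05,0,0,0],[0,0,0,0.055,0,0,0],[0,0,0,0.06,0,0,0]])

```text
clock: 15.18
tcp_pos: [0.5021, 0.1277, 0.2378]
orientation: [-3.14, -0.027, -0.008]
contact_force: [3.8, -0.6, 8.4]
grip_width: 0.0002
```

send_rows(deltas=[[0,0,0,0,0,0,0],[0,0,0,0,0,0,0],[0,0,0,0,0,0,0],[0,0,0,0,0,0,0]])

```text
clock: 15.52
tcp_pos: [0.5021, 0.1277, 0.2377]
orientation: [-3.14, -0.027, -0.008]
contact_force: [4.1, -0.6, 7.7]
grip_width: -0.0004
```

```bash
python3 - <<'E'
from h import *
b=snap('side','s8');o=r.get_obs();print(o['tcp_pos'],o['contact_force'],o['moment'])
crop(b,245,170,335,260,6,'c8')
E
```

```text
[0.50209483 0.12767294 0.23773313] [3.89812263 0.24669867 7.35188659] [ 0.01086625 -0.85570628  0.00129919]
```

View pics/c8.png

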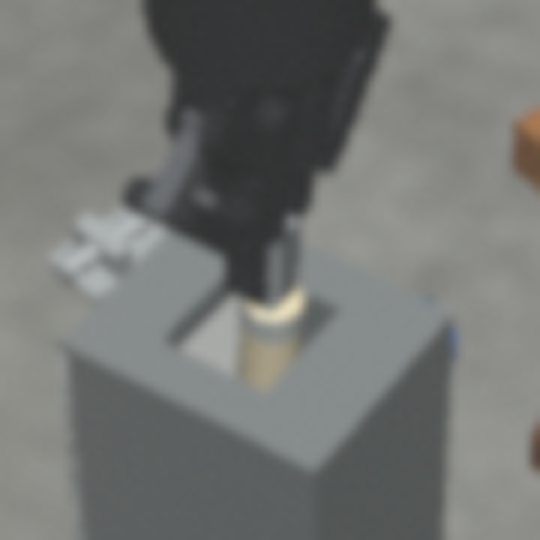

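The flap is down and the tip sits on the cartridge top near (291,220), with a sideways force of 4 N. The cartridge wants to straighten towards +x as it goes deeper, so I'll move the tool +x with it.

send_rows(deltas=[[0,0.005,0,0,0,0,0],[0,0.01,0,0,0,0,0],[0,0.015,0,0,0,0,0],[0,0.02,0,0,0,0,0],[0,0.025,0,0,0,0,0],[0,0.025,0,0,0,0,0]])

```text
clock: 16.07
tcp_pos: [0.5034, 0.1271, 0.2358]
orientation: [3.141, 0.027, -0.002]
contact_force: [0.5, -1.2, 2.6]
grip_width: -0.0003
```

send_rows(deltas=[[0,0.001,0,0.005,0,0,0],[0,0.002,0,0.01,0,0,0],[0,0.003,0,0.015,0,0,0],[0,0.004,0,0.02,0,0,0],[0,0.005,0,0.025,0,0,0],[0,0.006,0,0.03,0,0,0],[0,0.007,0,0.035,0,0,0],[0,0.008,0,0.04,0,0,0],[0,0.009,0,0.045,0,0,0],[0,0.01,0,0.05,0,0,0],[0,0.011,0,0.055,0,0,0],[0,0.012,0,0.06,0,0,0]])

```text
clock: 17.07
tcp_pos: [0.5055, 0.1272, 0.2271]
orientation: [3.141, 0.027, -0.0]
contact_force: [-0.3, -0.2, 0.1]
grip_width: 0.0003
```

send_rows(deltas=[[0,0,0,0.006,0,0,0],[0,0,0,0.012,0,0,0],[0,0,0,0.018,0,0,0],[0,0,0,0.024,0,0,0],[0,0,0,0.03,0,0,0],[0,0,0,0.036,0,0,0],[0,0,0,0.042,0,0,0],[0,0,0,0.048,0,0,0],[0,0,0,0.054,0,0,0],[0,0,0,0.06,0,0,0],[0,0,0,0.066,0,0,0],[0,0,0,0.072,0,0,0],[0,0,0,0.078,0,0,0],[0,0,0,0.084,0,0,0],[0,0,0,0.09,0,0,0]])

```text
clock: 18.32
tcp_pos: [0.5055, 0.1273, 0.2137]
orientation: [3.141, 0.027, -0.0]
contact_force: [1.3, -0.4, 1.8]
grip_width: 0.0003
```

send_rows(deltas=[[0,0,0,0.006,0,0,0],[0,0,0,0.012,0,0,0],[0,0,0,0.018,0,0,0],[0,0,0,0.024,0,0,0],[0,0,0,0.03,0,0,0],[0,0,0,0.036,0,0,0],[0,0,0,0.042,0,0,0],[0,0,0,0.048,0,0,0],[0,0,0,0.054,0,0,0],[0,0,0,0.06,0,0,0],[0,0,0,0.066,0,0,0],[0,0,0,0.072,0,0,0],[0,0,0,0.078,0,0,0],[0,0,0,0.084,0,0,0],[0,0,0,0.09,0,0,0]])

```text
clock: 19.57
tcp_pos: [0.5055, 0.1273, 0.2002]
orientation: [3.141, 0.027, -0.0]
contact_force: [0.8, -0.9, 0.7]
grip_width: 0.0005
```

send_rows(deltas=[[0,0,0,0.006,0,0,0],[0,0,0,0.012,0,0,0],[0,0,0,0.018,0,0,0],[0,0,0,0.024,0,0,0],[0,0,0,0.03,0,0,0],[0,0,0,0.036,0,0,0],[0,0,0,0.042,0,0,0],[0,0,0,0.048,0,0,0],[0,0,0,0.054,0,0,0],[0,0,0,0.06,0,0,0]])

```text
clock: 20.4
tcp_pos: [0.5056, 0.1273, 0.1912]
orientation: [3.141, 0.027, -0.0]
contact_force: [0.4, 0.1, 1.2]
grip_width: -0.0001
```

send_rows(deltas=[[0,0,0,0.006,0,0,0],[0,0,0,0.012,0,0,0],[0,0,0,0.018,0,0,0],[0,0,0,0.024,0,0,0],[0,0,0,0.03,0,0,0],[0,0,0,0.036,0,0,0]])

```text
clock: 20.9
tcp_pos: [0.5056, 0.1273, 0.1858]
orientation: [3.141, 0.027, 0.0]
contact_force: [0.1, 0.3, 1.0]
grip_width: 0.0002
```

send_rows(deltas=[[0,0,0,0.006,0,0,0],[0,0,0,0.012,0,0,0],[0,0,0,0.018,0,0,0],[0,0,0,0.024,0,0,0]])

```text
clock: 21.23
tcp_pos: [0.5056, 0.1273, 0.1822]
orientation: [3.141, 0.027, -0.0]
contact_force: [0.7, -0.2, 0.6]
grip_width: -0.0002
```

send_rows(deltas=[[0,0,0,0.006,0,0,0],[0,0,0,0.012,0,0,0],[0,0,0,0.018,0,0,0],[0,0,0,0.024,0,0,0]])

```text
clock: 21.57
tcp_pos: [0.5055, 0.1273, 0.1786]
orientation: [3.141, 0.027, -0.0]
contact_force: [0.4, -0.0, 0.7]
grip_width: -0.0
```

send_rows(deltas=[[0,0,0,0.006,0,0,0],[0,0,0,0.012,0,0,0],[0,0,0,0.018,0,0,0],[0,0,0,0.024,0,0,0]])

```text
clock: 21.9
tcp_pos: [0.5054, 0.1273, 0.1751]
orientation: [3.141, 0.027, -0.0]
contact_force: [-0.5, -0.9, 6.4]
grip_width: -0.0005
```

Contact at TCP z 0.175, so the stop should be near 0.163.

send_rows(deltas=[[0,0,0,0.006,0,0,0],[0,0,0,0.012,0,0,0],[0,0,0,0.018,0,0,0]])

```text
clock: 22.15
tcp_pos: [0.5064, 0.1277, 0.1736]
orientation: [-3.141, -0.027, -0.003]
contact_force: [-1.7, -0.7, 11.1]
grip_width: 0.0003
```

send_rows(deltas=[[0,0,0,0.006,0,0,0],[0,0,0,0.012,0,0,0],[0,0,0,0.018,0,0,0]])

```text
clock: 22.4
tcp_pos: [0.5067, 0.1279, 0.1729]
orientation: [-3.141, -0.028, -0.005]
contact_force: [-11.0, -4.6, 35.5]
grip_width: -0.0
```

Force is too high and has a sideways part. Backing off at once.

send_rows(deltas=[[0,0,0,-0.015,0,0,0],[0,0,0,-0.02,0,0,0],[0,0,0,-0.02,0,0,0]])

```text
clock: 22.65
tcp_pos: [0.5058, 0.1276, 0.1733]
orientation: [-3.141, -0.028, -0.001]
contact_force: [-2.1, -0.6, 8.8]
grip_width: -0.0004
```

```bash
python3 - <<'E'
from h import *
o=r.get_obs();print(o['tcp_pos'],o['contact_force'],o['moment'],o['orientation'])
b=snap('side','s9');a=snap('top','t9')
B=cv2.resize(b['pixels'][140:260,235:335],None,fx=5,fy=5,interpolation=cv2.INTER_CUBIC)
cv2.imwrite('pics/c9.png',B[...,::-1])
E
```

```text
[0.50582826 0.12758469 0.17325723] [-2.05895579 -0.64286813  8.81680061] [ 0.08481364  0.3978105  -0.0106652 ] [-3.14112924e+00 -2.75601932e-02 -1.43269006e-03]
```

```bash
python3 - <<'E'
from h import *
F=[];M=[]
for i in range(14):
    r.grab_frame('top');o=r.get_obs();F.append(o['contact_force']);M.append(o['moment'])
F=np.array(F);M=np.array(M);f=F.mean(0);m=M.mean(0);print(f,F.std(0),m,M.std(0),o['tcp_pos'])
for h in(.17,.184,.2,.216,.227):print(h,'x',(-m[1]-h*f[0])/f[2],'y',(m[0]-h*f[1])/f[2])
E
```

```text
[-2.4136799  -0.35966554  8.72658549] [0.34033734 0.69070967 0.39325722] [0.05750512 0.42780958 0.03433215] [0.03482519 0.02305418 0.02335628] [0.5058539  0.12759403 0.17324978]
0.17 x -0.0020035322107185794 y 0.013596183586690042
0.184 x 0.001868717551386288 y 0.014173192500478693
0.2 x 0.006294145850934721 y 0.014832631259094297
0.216 x 0.010719574150483142 y 0.015492070017709898
0.227 x 0.013762056106422687 y 0.015945434164258126
```

View pics/c9.png

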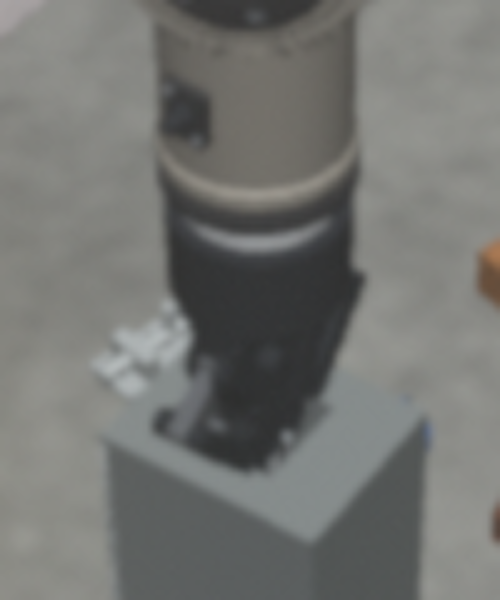

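All 12 views are now used, so from here I check the images numerically. The last picture shows the fingers deep in the port. The load has a -x part and acts on the +x side, which suggests the flap edge is caught between the fingertip and the cartridge top. I'll withdraw and check the flap from the side camera.

send_rows(deltas=[[0,0,0,-0.03,0,0,0],[0,0,0,-0.08,0,0,0],[0,0,0,-0.18,0,0,0],[0,0,0,-0.34,0,0,0],[0,0,0,-0.52,0,0,0],[0,0,0,-0.68,0,0,0],[0,0,0,-0.76,0,0,0],[0,0,0,-0.76,0,0,0]])

```text
clock: 24.12
tcp_pos: [0.5073, 0.1279, 0.29]
orientation: [-3.14, -0.027, -0.009]
contact_force: [0.1, 0.5, -0.2]
grip_width: 0.0
```

```bash
python3 - <<'E'
from h import *
o=r.get_obs();print(o['tcp_pos'],o['contact_force'],o['joints'].round(2))
b=snap('side','s10')
b0=cv2.imread('pics/s0.png')[...,::-1]
print('port corners',P(b,[[.486,.103,.205],[.53,.103,.205],[.53,.151,.205],[.486,.151,.205]]).round(1))
for v in range(208,240,2):
    print(v,' '.join('%3d'%x for x in b['pixels'][v,266:310:2,0]),'|',' '.join('%3d'%x for x in b0[v,266:310:2,0]))
print('R-B');
for v in range(212,236,3): print(v,' '.join('%3d'%x for x in (b['pixels'][v,266:310:2,0].astype(int)-b['pixels'][v,266:310:2,2])))
E
```

```text
[0.50725467 0.12786457 0.29004433] [ 0.07111322  0.51054537 -0.20073713] [ 0.04  0.21 -0.47  1.84  0.11  1.11 -2.02]
port corners [[301.8 221.4]
 [285.2 213.1]
 [272.1 226.3]
 [288.8 235.1]]
208 171 152 164 159 139 134 135 134 135 134 134 135 137 142 146 147 145 145 146 145 144 145 | 165 148 158 153 135 130 130 130 130 131 130 131 133 137 142 142 141 140 141 140 140 140
210 161 168 160 140 135 135 135 135 135 134 134 134 135 136 139 143 144 145 148 149 147 146 | 156 162 155 135 130 130 130 130 130 131 130 130 130 131 134 138 139 140 143 145 142 141
212 139 157 139 135 135 134 135 134 134 133 134 134 135 134 134 136 137 140 146 149 148 145 | 134 153 134 131 130 130 130 130 131 128 129 130 131 131 130 131 132 136 141 144 143 140
214 124 137 135 135 135 134 134 135 129 110 123 129 133 134 135 134 134 135 137 140 142 142 | 120 133 130 130 130 131 130 130 125 107 119 124 129 130 130 130 131 131 132 135 137 137
216 133 135 134 135 134 134 134 130 108 143 186 165 136 129 133 134 135 135 135 135 136 138 | 128 130 130 130 131 130 130 126 104 138 179 159 131 124 128 130 130 130 129 130 132 133
[... 2042 characters left out ...]
  -5  -5  -6  -5  -5  -6  -6  -5  -3  -1   2   4   3   3
215  -5  -5  -5  -5  -5  -5  -5  -6  -5  -5  -4  -5  -6  -6  -6  -5  -5  -5  -6  -4  -2   2
218  -6  -6  -5  -6  -5  -5  -5  -4  -4  -5  -5  -5  -5  -5  -4  -6  -6  -6  -6  -5  -5  -5
221  -5  -5  -5  -5  -6  -5  -3  -4  -5  -6  -5  -5  -4  -6  -6  -6  -5  -5  -6  -6  -5  -6
224  -5  -5  -4  -6  -4  -4  -5  -5  -5  -5  -5  -5  -4  -5  -6  -5  -4  -6  -6  -5  -6  -6
227  -5  -6  -6  -6  -4  -4  -4  -6  -6  -5  -6  -5  -5  -6  -5  -5  -6  -6  -5  -6  -5  -6
230  -5  -6  -6  -5  -6  -5  -6  -5  -5  -5  -5  -4  -4  -5  -5  -6  -6  -6  -5  -5  -6  -6
233  -4  -4  -5  -5  -6  -6  -5  -6  -5  -5  -5  -5  -5  -6  -6  -6  -6  -5  -5  -5  -5  -5
```

```bash
python3 - <<'E'
from h import *
f=load('side')
bg=cv2.imread('pics/s0.png')[...,::-1].astype(float)
def mask(n):
    im=cv2.imread(f'pics/{n}.png')[...,::-1].astype(float)
    g=np.median(im[60:400,20:150]/np.maximum(bg[60:400,20:150],1)); return np.abs(im-g*bg).max(2)>22
def prof(n,tcp,yaw,w):
    m=mask(n);c,s=np.cos(yaw),np.sin(yaw)
    tx=np.array([c,s,0]);ty=np.array([s,-c,0])
    for d in range(5,80,5):
        o=np.array(tcp)+[0,0,-.011+d/1000]
        out=[]
        for sg in(1,-1):
            best=0
            for wv in(-w,w):
                k=0
                for a in np.arange(0,70,1.):
                    u,v=P(f,o+sg*ty*a/1000+tx*wv/1000)[0]
                    if m[int(round(v)),int(round(u))]:k=a
                    else: break
                out.append(k)
        print(d,'ty+',out[:2],'ty-',out[2:])
print('s6 jaws x');prof('s6',[.5059,.1282,.2884],np.radians(91),8)
print('s10 jaws y');prof('s10',[.5073,.1279,.2900],np.radians(1.1),8)
E
```

```text
s6 jaws x
5 ty+ [np.float64(9.0), np.float64(12.0)] ty- [np.float64(10.0), np.float64(8.0)]
10 ty+ [np.float64(8.0), np.float64(15.0)] ty- [np.float64(13.0), np.float64(14.0)]
15 ty+ [np.float64(16.0), np.float64(14.0)] ty- [np.float64(13.0), np.float64(16.0)]
20 ty+ [np.float64(31.0), np.float64(14.0)] ty- [np.float64(13.0), np.float64(20.0)]
25 ty+ [np.float64(51.0), np.float64(14.0)] ty- [np.float64(18.0), np.float64(0.0)]
30 ty+ [np.float64(56.0), np.float64(14.0)] ty- [np.float64(21.0), np.float64(24.0)]
35 ty+ [np.float64(58.0), np.float64(4.0)] ty- [np.float64(26.0), np.float64(24.0)]
40 ty+ [np.float64(60.0), np.float64(21.0)] ty- [np.float64(30.0), np.float64(27.0)]
45 ty+ [np.float64(65.0), np.float64(38.0)] ty- [np.float64(35.0), np.float64(31.0)]
50 ty+ [np.float64(40.0), np.float64(43.0)] ty- [np.float64(39.0), np.float64(36.0)]
55 ty+ [np.float64(69.0), np.float64(47.0)] ty- [np.float64(44.0), np.float64(40.0)]
60 ty+ [np.float64(69.0), np.float64(52.0)] ty- [np.float64(18.0), np.float64(43.0)]
65 ty+ [np.float64(69.0), np.float64(28.0)] ty- [np.float64(18.0), np.float6
[... 759 characters left out ...]
), np.float64(21.0)]
40 ty+ [np.float64(21.0), np.float64(69.0)] ty- [np.float64(37.0), np.float64(25.0)]
45 ty+ [np.float64(43.0), np.float64(69.0)] ty- [np.float64(37.0), np.float64(30.0)]
50 ty+ [np.float64(43.0), np.float64(69.0)] ty- [np.float64(37.0), np.float64(33.0)]
55 ty+ [np.float64(46.0), np.float64(69.0)] ty- [np.float64(39.0), np.float64(37.0)]
60 ty+ [np.float64(54.0), np.float64(69.0)] ty- [np.float64(42.0), np.float64(43.0)]
65 ty+ [np.float64(57.0), np.float64(69.0)] ty- [np.float64(46.0), np.float64(46.0)]
70 ty+ [np.float64(61.0), np.float64(69.0)] ty- [np.float64(52.0), np.float64(49.0)]
75 ty+ [np.float64(64.0), np.float64(69.0)] ty- [np.float64(55.0), np.float64(55.0)]
```

The cause is now clear. The flap is fully shut, so the cartridge top is already more than 42 mm down. The gripper's silhouette widens past ±24 mm about 40 mm above the closed tips, so its links jammed on the port's rim. The closed hand cannot go deeper.

Instead I'll open the jaws to about 60 mm and straddle the box's +y wall. One finger goes down the port and the other stays outside the box.

send_rows(deltas=[[0.7,-0.005,-0.06,0,0,0,0],[0.7,-0.01,-0.12,0,0,0,0],[0.7,-0.015,-0.18,0,0,0,0],[0.7,-0.02,-0.227,0,0,0,0],[0.7,-0.02,-0.227,0,0,0,0],[0.7,-0.02,-0.227,0,0,0,0],[0.7,-0.02,-0.227,0,0,0,0],[0.7,-0.02,-0.227,0,0,0,0]], squeeze=60)

```text
clock: 24.83
tcp_pos: [0.5021, 0.1608, 0.2865]
orientation: [3.141, 0.026, -0.0]
contact_force: [0.2, -0.1, -1.4]
grip_width: 0.0599
```

```bash
python3 - <<'E'
from h import *
o=r.get_obs();p=o['tcp_pos'];print(p,o['contact_force'],o['orientation'],o['grip_width'])
b=snap('side','s11');f=b
bg=cv2.imread('pics/s0.png')[...,::-1].astype(float);im=b['pixels'].astype(float)
g=np.median(im[60:400,20:150]/np.maximum(bg[60:400,20:150],1));m=np.abs(im-g*bg).max(2)>22
# occupancy at tool mid-plane: rows = height above TCP (mm), cols = world-y offset from TCP
for xo in(0,):
  for d in range(-16,64,4):
    print('%4d'%d,''.join('#' if m[tuple(np.round(P(f,p+[xo,y/1000,d/1000])[0][::-1]).astype(int))] else '.' for y in range(-60,62,2)))
E
```

```text
[0.50207935 0.16077901 0.28653487] [ 0.15574459 -0.14045707 -1.42329371] [ 3.14111043e+00  2.63945490e-02 -3.05833311e-04] 0.05993832399429092
 -16 .......#####..........................######.................
 -12 .....#########........................##########.............
  -8 .....###########........................########.............
  -4 .....#############......................##########...........
   0 .....##############.....................#############........
   4 .....################..................##############........
   8 .....#################.................################......
  12 ...####################................##################....
  16 ..#####.################...............##################....
  20 #.#######.################...........#####################...
  24 ..########################..........######################...
  28 ##########################......#.########################...
  32 #########################.....#############################..
  36 #########################....##############################..
  40 #########################....################################
  44 ##########################.###################..#############
  48 ##############################################...############
  52 ##############################################...############
  56 ##..#########################################################
  60 ###..########################################################
```

send_rows(deltas=[[0.7,0.01,0,0.12,0,0,0],[0.7,0.01,0,0.24,0,0,0],[0.7,0.01,0,0.36,0,0,0],[0.7,0.01,0,0.44,0,0,0],[0.7,0.01,0,0.46,0,0,0],[0.7,0.01,0,0.475,0,0,0],[0.7,0.01,0,0.49,0,0,0],[0.7,0.01,0,0.505,0,0,0],[0.7,0.01,0,0.52,0,0,0],[0.7,0.01,0,0.535,0,0,0],[0.7,0.01,0,0.55,0,0,0],[0.7,0.01,0,0.565,0,0,0],[0.7,0.01,0,0.58,0,0,0]])

```text
clock: 25.97
tcp_pos: [0.5038, 0.1614, 0.1998]
orientation: [-3.141, -0.027, -0.001]
contact_force: [-0.4, -0.4, 1.9]
grip_width: 0.0598
```

send_rows(deltas=[[0.7,0,0,0.012,0,0,0],[0.7,0,0,0.024,0,0,0],[0.7,0,0,0.036,0,0,0],[0.7,0,0,0.048,0,0,0],[0.7,0,0,0.06,0,0,0],[0.7,0,0,0.072,0,0,0],[0.7,0,0,0.084,0,0,0],[0.7,0,0,0.096,0,0,0],[0.7,0,0,0.108,0,0,0],[0.7,0,0,0.12,0,0,0]])

```text
clock: 26.8
tcp_pos: [0.5034, 0.1613, 0.1814]
orientation: [3.141, 0.027, -0.0]
contact_force: [-1.4, -1.0, 1.2]
grip_width: 0.0597
```

send_rows(deltas=[[0.7,0,0,0.006,0,0,0],[0.7,0,0,0.012,0,0,0],[0.7,0,0,0.018,0,0,0],[0.7,0,0,0.024,0,0,0],[0.7,0,0,0.03,0,0,0]])

```text
clock: 27.22
tcp_pos: [0.5035, 0.1613, 0.1771]
orientation: [3.141, 0.027, -0.0]
contact_force: [-1.7, 0.3, 1.6]
grip_width: 0.0597
```

send_rows(deltas=[[0.7,0,0,0.006,0,0,0],[0.7,0,0,0.012,0,0,0],[0.7,0,0,0.018,0,0,0],[0.7,0,0,0.024,0,0,0],[0.7,0,0,0.03,0,0,0]])

```text
clock: 27.63
tcp_pos: [0.5035, 0.1613, 0.1726]
orientation: [3.141, 0.027, 0.0]
contact_force: [-1.3, -0.7, 1.8]
grip_width: 0.0598
```

send_rows(deltas=[[0.7,0,0,0.006,0,0,0],[0.7,0,0,0.012,0,0,0],[0.7,0,0,0.018,0,0,0]])

```text
clock: 27.88
tcp_pos: [0.5035, 0.1613, 0.1699]
orientation: [3.141, 0.027, -0.0]
contact_force: [-0.3, -0.2, 1.5]
grip_width: 0.06
```

Now deeper than the jam point in tip terms, and the force is still small. Continuing in short steps.

send_rows(deltas=[[0.7,0,0,0.006,0,0,0],[0.7,0,0,0.012,0,0,0],[0.7,0,0,0.018,0,0,0]])

```text
clock: 28.13
tcp_pos: [0.504, 0.1614, 0.1677]
orientation: [-3.141, -0.027, -0.002]
contact_force: [-0.5, -0.9, 9.1]
grip_width: 0.0598
```

send_rows(deltas=[[0.7,0,0,0.006,0,0,0],[0.7,0,0,0.012,0,0,0]])

```text
clock: 28.3
tcp_pos: [0.5045, 0.1617, 0.1666]
orientation: [-3.141, -0.027, -0.003]
contact_force: [-1.4, -0.3, 8.3]
grip_width: 0.0595
```

A plateau at about 8 to 9 N with the arm still moving means the seat is sliding. Contact was near 0.168, so home should be near 0.156.

send_rows(deltas=[[0.7,0,0,0.006,0,0,0],[0.7,0,0,0.012,0,0,0]])

```text
clock: 28.47
tcp_pos: [0.5045, 0.1617, 0.1648]
orientation: [-3.141, -0.027, -0.004]
contact_force: [-1.7, -0.4, 8.9]
grip_width: 0.0597
```

send_rows(deltas=[[0.7,0,0,0.006,0,0,0],[0.7,0,0,0.012,0,0,0]])

```text
clock: 28.63
tcp_pos: [0.5048, 0.1623, 0.1637]
orientation: [-3.14, -0.028, -0.005]
contact_force: [-3.5, 1.3, 16.7]
grip_width: 0.0593
```

```bash
python3 - <<'E'
from h import *
F=[];M=[]
for i in range(10):
    r.grab_frame('top');o=r.get_obs();F.append(o['contact_force']);M.append(o['moment'])
F=np.array(F);M=np.array(M);f=F.mean(0);m=M.mean(0);print(f,F[[0,-1]],m,o['tcp_pos'],o['orientation'])
for h in(.17,.184,.2,.216,.222):print(h,'x',(-m[1]-h*f[0])/f[2],'y',(m[0]-h*f[1])/f[2])
E
```

```text
[-2.13069104  0.87905506 12.18303803] [[-1.84242352  0.74775699 12.56565768]
 [-2.24717259  0.50635435 11.71002317]] [-0.48475081  0.4191848  -0.04396841] [0.50481168 0.16239443 0.16369188] [-3.14030305 -0.02847463 -0.00537424]
0.17 x -0.004675953862934579 y -0.052055174493189894
0.184 x -0.0022274944125732225 y -0.05306533065101327
0.2 x 0.0005707449592683368 y -0.054219794831382846
0.216 x 0.003368984331109892 y -0.055374259011752414
0.222 x 0.004418324095550478 y -0.055807183079391
```

The load centre works out 54 mm off the tool axis, which is the port's -y edge. The finger's outer knuckle is touching the rim. I'll raise 10 mm, shift +y by about 8 mm and open slightly more, so the finger stays well inside the port.

send_rows(deltas=[[0.7,0,0,-0.02,0,0,0],[0.7,0,0,-0.05,0,0,0],[0.7,0,-0.02,-0.07,0,0,0],[0.75,0,-0.04,-0.07,0,0,0],[0.82,0,-0.057,-0.07,0,0,0],[0.82,0,-0.057,-0.07,0,0,0],[0.82,0,-0.057,-0.07,0,0,0]])

```text
clock: 29.72
tcp_pos: [0.5034, 0.1704, 0.1723]
orientation: [-3.141, -0.028, -0.0]
contact_force: [-1.7, 0.9, 0.3]
grip_width: 0.0699
```

send_rows(deltas=[[0.82,0,0,0.006,0,0,0],[0.82,0,0,0.012,0,0,0],[0.82,0,0,0.018,0,0,0],[0.82,0,0,0.024,0,0,0]])

```text
clock: 30.05
tcp_pos: [0.5034, 0.1696, 0.1687]
orientation: [3.141, 0.027, 0.0]
contact_force: [-1.4, -0.8, 0.7]
grip_width: 0.0703
```

send_rows(deltas=[[0.82,0,0,0.006,0,0,0],[0.82,0,0,0.012,0,0,0],[0.82,0,0,0.018,0,0,0]])

```text
clock: 30.3
tcp_pos: [0.5034, 0.1698, 0.166]
orientation: [3.141, 0.027, 0.0]
contact_force: [-1.5, -0.2, 3.4]
grip_width: 0.07
```

send_rows(deltas=[[0.82,0,0,0.006,0,0,0],[0.82,0,0,0.012,0,0,0]])

```text
clock: 30.47
tcp_pos: [0.5034, 0.1698, 0.1642]
orientation: [-3.141, -0.027, -0.0]
contact_force: [-2.0, 0.4, 1.3]
grip_width: 0.0701
```

send_rows(deltas=[[0.82,0,0,0.006,0,0,0],[0.82,0,0,0.012,0,0,0]])

```text
clock: 30.63
tcp_pos: [0.5032, 0.1698, 0.1622]
orientation: [3.141, 0.027, -0.001]
contact_force: [-1.1, 0.1, 0.9]
grip_width: 0.07
```

send_rows(deltas=[[0.82,0,0,0.006,0,0,0],[0.82,0,0,0.012,0,0,0]])

```text
clock: 30.8
tcp_pos: [0.5035, 0.1699, 0.1609]
orientation: [3.141, 0.027, 0.001]
contact_force: [-2.2, -0.6, 8.5]
grip_width: 0.07
```

send_rows(deltas=[[0.82,0,0,0.006,0,0,0],[0.82,0,0,0.012,0,0,0]])

```text
clock: 30.97
tcp_pos: [0.5038, 0.17, 0.1598]
orientation: [3.141, 0.027, 0.002]
contact_force: [-3.4, -1.4, 9.8]
grip_width: 0.0699
```

```bash
cat > lp.py <<'E'
from h import *
F=[];M=[]
for i in range(8):
    r.grab_frame('top');o=r.get_obs();F.append(o['contact_force']);M.append(o['moment'])
f=np.mean(F,0);m=np.mean(M,0);print(f.round(2),m.round(3),o['tcp_pos'].round(4),o['clock'])
for h in(.17,.222):print(h,'x',((-m[1]-h*f[0])/f[2]).round(4),'y',((m[0]-h*f[1])/f[2]).round(4))
E
python3 lp.py
```

```text
[-2.53 -0.88  6.88] [-0.424  0.519 -0.114] [0.5037 0.17   0.1597] 31.3667
0.17 x -0.0129 y -0.0399
0.222 x 0.0062 y -0.0332
```

The load now sits at the fingertip, 33 to 40 mm off axis, so it is on the cartridge. Continuing.

send_rows(deltas=[[0.82,0,0,0.006,0,0,0],[0.82,0,0,0.012,0,0,0]])

```text
clock: 31.53
tcp_pos: [0.5038, 0.17, 0.1581]
orientation: [3.141, 0.027, 0.002]
contact_force: [-3.1, -0.6, 8.7]
grip_width: 0.0702
```

send_rows(deltas=[[0.82,0,0,0.006,0,0,0],[0.82,0,0,0.012,0,0,0]])

```text
clock: 31.7
tcp_pos: [0.5038, 0.17, 0.1563]
orientation: [3.141, 0.027, 0.002]
contact_force: [-3.4, -1.3, 9.1]
grip_width: 0.0703
```

send_rows(deltas=[[0.82,0,0,0.006,0,0,0],[0.82,0,0,0.012,0,0,0]])

```text
clock: 31.87
tcp_pos: [0.5039, 0.17, 0.1549]
orientation: [3.141, 0.027, 0.002]
contact_force: [-5.9, -2.1, 20.7]
grip_width: 0.0705
```

send_rows(deltas=[[0.82,0,0,0.006,0,0,0]])

```text
clock: 31.95
tcp_pos: [0.504, 0.17, 0.1547]
orientation: [3.141, 0.027, 0.002]
contact_force: [-9.1, -2.7, 27.9]
grip_width: 0.0703
```

```bash
python3 lp.py
```

```text
[-6.9  -2.29 20.34] [-1.238  1.399 -0.277] [0.5039 0.17   0.1548] 32.35
0.17 x -0.0111 y -0.0418
0.222 x 0.0066 y -0.0359
```

The stop is firm: 28 N with no motion, after an 8 to 9 N slide. The load point is unchanged on the cartridge, total seat travel is about 11 to 12 mm, and tip depth is about 53.5 mm, within the expected range. Withdrawing.

send_rows(deltas=[[0.82,0,0,-0.02,0,0,0],[0.82,0,0,-0.05,0,0,0],[0.82,0,0,-0.1,0,0,0],[0.82,0,0,-0.18,0,0,0],[0.82,0,0,-0.26,0,0,0],[0.82,0,0,-0.34,0,0,0],[0.82,0,0,-0.45,0,0,0],[0.82,0,0,-0.6,0,0,0],[0.82,0,0,-0.75,0,0,0],[0.82,0,0,-0.9,0,0,0],[0.82,0,0,-0.9,0,0,0],[0.82,0,0,-0.9,0,0,0]])

```text
clock: 33.35
tcp_pos: [0.5046, 0.1703, 0.2902]
orientation: [-3.14, -0.027, -0.008]
contact_force: [0.6, -0.0, 0.4]
grip_width: 0.0697
```

```bash
python3 - <<'E'
from h import *
o=r.get_obs();print(o['tcp_pos'],o['contact_force'],o['clock'])
b=snap('side','s12')
b0=cv2.imread('pics/s10.png')[...,::-1].astype(int);x=b['pixels'].astype(int)
print('port diff vs shut',np.abs(x-b0)[208:240,266:310].max(), 'mean',np.abs(x-b0)[208:240,266:310].mean())
s0=cv2.imread('pics/s0.png')[...,::-1].astype(float)
g=np.median(x[300:400,20:150]/np.maximum(s0[300:400,20:150],1));d=np.abs(x-g*s0).max(2)>25
n,l,st,c=cv2.connectedComponentsWithStats(d.astype(np.uint8));print([(s.tolist()) for s in st[1:] if s[4]>8])
E
```

```text
[0.50461073 0.17028588 0.29016229] [ 0.63103053 -0.04828464  0.42200943] 33.35
port diff vs shut 114 mean 2.623342803030303
[[236, 0, 279, 223, 17383], [557, 43, 3, 24, 37], [556, 73, 4, 10, 31], [555, 88, 4, 11, 31], [549, 102, 10, 25, 141], [558, 125, 2, 12, 17], [506, 130, 54, 197, 5362], [550, 130, 7, 7, 18], [345, 156, 8, 7, 46], [347, 171, 3, 5, 11], [342, 181, 8, 14, 88], [551, 206, 9, 40, 193], [532, 236, 3, 27, 40]]
```

send_rows(deltas=[[0.82,0,0,-0.2,0,0,0],[0.82,0,0,-0.4,0,0,0],[0.82,0,0,-0.5,0,0,0],[0.82,0,0,-0.5,0,0,0],[0.82,0,0,-0.5,0,0,0],[0.82,0,0,-0.5,0,0,0]])

```text
clock: 33.9
tcp_pos: [0.5028, 0.1694, 0.3611]
orientation: [3.141, 0.027, -0.004]
contact_force: [-0.5, -0.8, -0.2]
grip_width: 0.0701
```

```bash
python3 - <<'E'
from h import *
o=r.get_obs();print(o['tcp_pos'],o['contact_force'],np.abs(o['qvel']).max())
b=snap('side','s13')
x=b['pixels'].astype(int);s0=cv2.imread('pics/s0.png')[...,::-1].astype(float)
g=np.median(x[300:400,20:150]/np.maximum(s0[300:400,20:150],1))
D=np.abs(x-g*s0);print('port diff vs start',D[206:240,264:312].max(),D[206:240,264:312].mean())
print('switch',D[320:375,195:250].max(),'bolt',D[232:265,328:385].max(),'latch',D[193:220,250:282].max(),'box',D[240:300,255:320].max())
E
```

```text
[0.50276616 0.16935924 0.36105205] [-0.53754102 -0.80000257 -0.2189512 ] 0.007896161900659497
port diff vs start 2.6223776223775985 0.6305461287078898
switch 3.0699300699300736 bolt 2.601398601398614 latch 77.37062937062936 box 2.601398601398614
```

```bash
python3 - <<'E'
from h import *
x=cv2.imread('pics/s13.png').astype(float);s0=cv2.imread('pics/s0.png').astype(float);s10=cv2.imread('pics/s10.png').astype(float)
d=np.abs(x-1.035*s0).max(2)>25
ys,xs=np.where(d[193:220,250:282]);print(ys.min()+193,ys.max()+193,xs.min()+250,xs.max()+250,len(ys))
f=load('side');print(P(f,[[.503,.2,.355],[.503,.135,.355]]))
print('s12 latch',np.abs(cv2.imread('pics/s12.png')-1.035*s0)[193:220,250:282].max(),'s10',np.abs(s10-1.035*s0)[193:220,250:282].max())
a=r.grab_frame('top')['pixels'].astype(float);a0=cv2.imread('pics/t0.png')[...,::-1].astype(float)
print('top latch',np.abs(a-1.035*a0)[160:190,305:356].max(),'emitter',np.abs(a-1.035*a0)[225:250,325:350].max())
E
```

```text
193 196 257 267 23
[[265.07311259 193.20222013]
 [285.47929369 174.16841402]]
s12 latch 127.125 s10 115.98499999999999
top latch 12.619999999999976 emitter 11.740000000000002
```

The "latch" difference is just the raised fingertip, which projects to (265,193). From the top camera the latch and emitter are unchanged. Handing in.

```bash
python3 -c "
from bench import r
print(r.hand_in())"
```

```text
the job is handed in; nothing more can be done
None
```

The cartridge is in the grey fence box with the contact pressed down to its stop and the flap shut over it. However, I overpressed the box once on the way, by about 35 N, right at its limit. I handed in at about 34 s of the 70 s allowed.

**How it went:** I lifted the cartridge from the stand and pushed it through the flap about 34 mm into the socket. After I let go, the flap held it up, and I pushed it down slowly with the closed fingertips. The closed hand could not reach home, because its links met the port rim at about 42 mm depth. I finished the press with one finger down the port and the other finger outside the box wall.

**Last checks:**
- **Contact home:** it slid at about 8–9 N, then stopped firmly at up to 28 N with no more movement. The load point stayed on the cartridge. The contact travelled about 11–12 mm in all, worked out from arm readings because I could not see it directly.
- **Flap:** the side camera shows the port the same as at the start, so it is shut. The arm was clear and still.
- **Other items:** the switch, bolt, emitter and latch look unchanged. One latch difference in the side view was only the raised fingertip in front of it; the top view shows no change.

**What went wrong:**
- **Overpress:** the wrist briefly read 35.5 N vertical, about 37 N in total, when the links met the rim. Part or all of that was on the box, so its 35 N limit may have been reached or slightly passed. I backed off at once.
- **Second touch:** the rim was touched again later, at about 17 N.

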